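Set out the key-case workplace

TASK

Set out the white punching board for the next person. As seen from the robot, put the rivet tin in the middle of the board's left half with the wax puck centred on top of it, the key case in the middle of the right half with its long side running straight across the board (parallel to the board's short edges), and the wooden burnishing block between them in the middle of the board; park the spring clip upright in the middle of the lid of the closed needle box. Leave the roll of tape where it is, and let go of everything.

Things in the scene. Friction and masses are not known exactly. Their poses are not given: they have to be found in the camera images.
- white_board: Plain white rectangular plastic punching board, 282 x 163 x 16 mm, flat on the table and fixed. Origin: centre of its underside (top face 16 mm above). Its x axis runs along the 282 mm length and points to the robot's left (within about 12 degrees of world +y), y along the 163 mm width, towards the robot. The middle of the left half is 70 mm along +x from the centre, that of the right half 70 mm along -x.
- needle_box: Closed flat plastic needle box, red, 94 (x) x 144 (y) x 28 mm, fixed on the table on the left or on the right of the board. Origin: centre of its underside; its flat lid is 28 mm above.
- tin_center (a point): Round aluminium rivet tin with its lid on (the lid does not come off), loose, 56 mm diameter, 29 mm high, flat on top. Point: its centre, half-way up; z up.
- puck_center (a point): Round beeswax puck with thread grooves on top, loose, 51 mm diameter, 17 mm high. Point: its centre, half-way up; z up.
- block_center (a point): Hardwood burnishing block, loose, 30 (x) x 36 (y) x 30 (z) mm. Point: its centre, half-way up.
- key_case_center (a point): Folded black key case, stiff and flat, with a press stud, loose, 47 (x) x 62 (y) x 14 (z) mm. Point: its centre, half-way up. It can be gripped across its 47 mm width.
- clip_center (a point): Black spring clip standing on its wide base with its wire handles up, loose; solid body 32 (x) x 34 (y) x 26 (z) mm, tapering upwards in x, flat ends across y (grip those); the wire handles reach 43 mm above the base. Point: centre of the solid body, 13 mm above its base; z up.
- tape_roll: Bystander: roll of yellow tape lying flat, loose, 112 mm diameter, 24 mm high, on the other side of the board from the needle box. Origin: centre of its underside. Not to be moved.
Things that resemble listed ones, but are neither listed nor needed, are in the scene too. Leave any blue or green look-alike of the part that bears block_center alone. What is shaped like the part that bears puck_center but red is not meant.

How it is judged (in metres and radians):
At the end, for the whole second after the job is handed in: Tin, block and key case rest on the board within 15 mm, along each board axis, of the middles of its left half, whole and right half; key case within 0.2 rad of square; puck on the tin within 12 mm of centre; clip on the needle box lid within 15 mm of its middle; all level, released, at rest (x of tin_center in the frame of white_board between 0.055 and 0.085 m and y of tin_center in the frame of white_board between -0.015 and 0.015 m and z of tin_center in the frame of white_board between 0.0255 and 0.0355 m and x of block_center in the frame of white_board between -0.015 and 0.015 m and y of block_center in the frame of white_board between -0.015 and 0.015 m and z of block_center in the frame of white_board between 0.026 and 0.036 m and x of key_case_center in the frame of white_board between -0.085 and -0.055 m and y of key_case_center in the frame of white_board between -0.015 and 0.015 m and z of key_case_center in the frame of white_board between 0.018 and 0.028 m and angle between the y axis of key_case_center and the y axis of white_board, either way round below 0.2 rad and horizontal distance between puck_center and tin_center below 0.012 m and z of puck_center in the frame of tin_center between 0.018 and 0.028 m and horizontal distance between clip_center and needle_box below 0.015 m and z of clip_center in the frame of needle_box between 0.036 and 0.046 m and angle between each of tin_center, puck_center, block_center, key_case_center, clip_center's own z axis and vertical below 0.12 rad and linear speed of each of tin, puck, block, key_case, clip below 0.02 m/s); the robot touches nothing.
It fails at once if the roll of tape is displaced by more than 30 mm (distance of tape_roll from where it was at the start of the episode above 0.03 m).
It also fails if it takes over 120 s, if anything falls off the work surface, if the arm or the gripper's body presses on something with over 40 N, if the wrist force passes 120 N, or if a joint passes its speed limit or range.

ROBOT

A 6-joint arm with a two-finger parallel gripper is mounted at the origin on the work surface; the furniture and walls round the work are solid. World frame = base frame: x ahead of the robot, y to its left, z up, the work surface at z = 0. Lengths are in m, angles in degrees, forces in N, time in s.
With the tool pointing down it reaches from about 0.375 to 0.9 m from the base axis. Payload 3.1 kg.
Tool frame: the origin (TCP) lies at the very end of the fingers, on their centre line; the grasp point (between the pads) lies 19 mm behind it (bot.hold_point_z is the z of the grasp point in the tool frame, in m); z points along the fingers, y is the line along which they close (so a half turn about z gives the same grasp; the last joint's range is limited). The gripper opens to 87 mm and grips with 3 to 60 N. Pads are 19 mm wide; open, the fingers measure 117 mm over their backs; the gripper's body (75 mm by 190 mm) begins 51 mm behind the grasp point.
Start: joints at [-74.341, 30.224, 82.088, -0, 67.689, -10.227], TCP at [0.273, -0.562, 0.223] pointing down, gripper open.
Joint ranges: [-176.69, 176.69], [-43.24, 126.21], [12.49, 139.97], [-82, 262], [0, 151.66], [-163.58, 163.58]. Speed limits (degrees/s): [159.86, 159.86, 180, 180, 180, 180].

INTERFACE

Orientations are given as a 3x3 rotation matrix whose columns are the frame's x, y, z axes.
In Python, from rig import bot, capture, camera_model gives the robot as it stands.
- The arm moves only by the tool apply_moves, never from a script. Its argument "plan" is text: rows parted by semicolons, each of 6 numbers parted by spaces: the shift along the tool's x, y, z in units of 0.05 m (1.0 is 0.05 m), then the turn, a rotation vector about the tool's x, y, z in units of 360 degrees (1.0 is 360 degrees). In form: dx dy dz ax ay az; .... A call has 1 to 10 rows; each row shifts and turns the commanded pose from where the row before left it, along the tool's axes as they then stand; what a row does not reach is not made up. A row lasts 1/12 s, in which the tool goes at most 41.7 mm and 7.16 degrees, less where a joint would pass 70% of its speed; a pose out of reach is approached as far as the arm can. A call with a number of a shift or a turn outside -1 to 1 is refused whole. A call with a gripper value outside its range is refused whole. "gripper" is the gripper command: -1 is shut, 1 is fully open, values between are in proportion, set as the call begins (left out, the last holds). The fingers move at their own pace and stop on an object; the grip force is fixed at half the most. Time passes only in rows, so rows that do not move let the fingers close. It gives the time, the measured TCP pose, the force, the opening and the grip force at its end, in the units of the state.
- bot.read_state(): the state, without advancing time (a new reading comes with each control period).
- capture(name): name is "side" or "top"; returns the picture (384x512x3 uint8, red, green, blue); there is no depth.
- camera_model(name): a dict with "vertical_fov" (degrees; the focal length in pixels is half the picture's height over the tangent of half this angle, whatever the lens; pixels are square), "cx", "cy" (the principal point, pixels), "position" and "rotation" of the camera in the world. Camera axes: x right, y down, z forward; pixel columns grow to the right and rows downward; lengths in m; the calibration is good to about 2 mm. A picture is of the moment at which its call begins. camera_model takes no time and is no camera call.
- bot.hand_in(): hands the job in; it is judged then, once.
The state is a dict: "time_s": time; "joint_positions": joint angles; "qvel": joint speeds; "tau": joint torques, N m; "position": TCP position; "tcp_rot": TCP orientation; "force": force on the tool from outside, world axes, zero at the start; "moment": the same for the moment, N m; "opening": opening from 0.0 (shut) to 1.0 (fully open); "grasp_force": force on a finger pad.
Only numpy, scipy, OpenCV 4.12 (cv2) and the standard library are available. Lean on these libraries where they do the work, as an engineer would, in place of code of your own. Each camera call takes 0.05 s, during which the arm holds its last target. There are 200 camera calls.

## Working session

There is one attempt and no reset: what is moved stays moved. The work goes in short steps, Python scripts to look and compute and a tool call to move; the robot and the scene stay as the last step left them, time stands still between calls to the robot, and variables do not carry over. Pictures are saved under pics/ and viewed, at most 14 in all, crops included, and the job is handed in when it is done.

Besides the shell and the picture viewer there is one more tool, called as name(argument=value, ...) on one line, values as JSON. apply_moves: Moves the arm, as the interface text tells. Its arguments: {"type":"object","properties":{"plan":{"type":"string"},"gripper":{"type":"number"}},"required":["plan"]}

```bash
mkdir -p pics; ls; python3 - <<'E'
from rig import bot,capture,camera_model
import cv2
for n in("top","side"):
    im=capture(n); cv2.imwrite(f"pics/{n}0.png",cv2.resize(im[:,:,::-1],(800,600),interpolation=cv2.INTER_CUBIC)); cv2.imwrite(f"{n}0raw.png",im[:,:,::-1])
    print(camera_model(n))
print(bot.read_state(),bot.hold_point_z)
E
```

```text
pics
{'vertical_fov': 57.31116506326342, 'cx': 252.7124271376357, 'cy': 192.96265263791253, 'position': array([ 0.34973171, -0.01169827,  1.19916686]), 'rotation': array([[ 0.02233194, -0.98978511,  0.14080739],
       [-0.99942408, -0.02570151, -0.02215715],
       [ 0.02554978, -0.14023148, -0.98978904]])}
{'vertical_fov': 56.67052230140387, 'cx': 252.37809117960035, 'cy': 192.83622898023194, 'position': array([0.15592429, 0.88838007, 0.50372749]), 'rotation': array([[-0.93098741, -0.1431021 ,  0.33583364],
       [-0.36462995,  0.40871842, -0.83665659],
       [-0.01753408, -0.90137176, -0.43269101]])}
{'time_s': 0.1, 'joint_positions': array([-7.43410146e+01,  3.02722795e+01,  8.21492898e+01, -1.46882620e-03,
        6.76864069e+01, -1.02285396e+01]), 'qvel': array([-0.07342042, -0.06230011, -0.16995335,  0.07030425, -0.04229965,
        0.01548721]), 'tau': array([-7.44482604e-04, -4.40985417e+01, -1.77150661e+01,  6.35158480e-02,
        5.33962576e-02, -5.70162115e-05]), 'position': array([ 0.27270933, -0.56164768,  0.22168268]), 'tcp_rot': array([[ 8.99648686e-01,  4.36614200e-01, -5.31494334e-04],
       [ 4.36614413e-01, -8.99646922e-01,  1.80819365e-03],
       [ 3.11325784e-04, -1.85879713e-03, -9.99998224e-01]]), 'force': array([-0.2362907 , -0.54911247, -0.16978365]), 'moment': array([ 0.00027997, -0.02015603,  0.00574347]), 'grasp_force': 0.0, 'opening': 0.9987615723505763} -0.0187
```

View pics/top0.png

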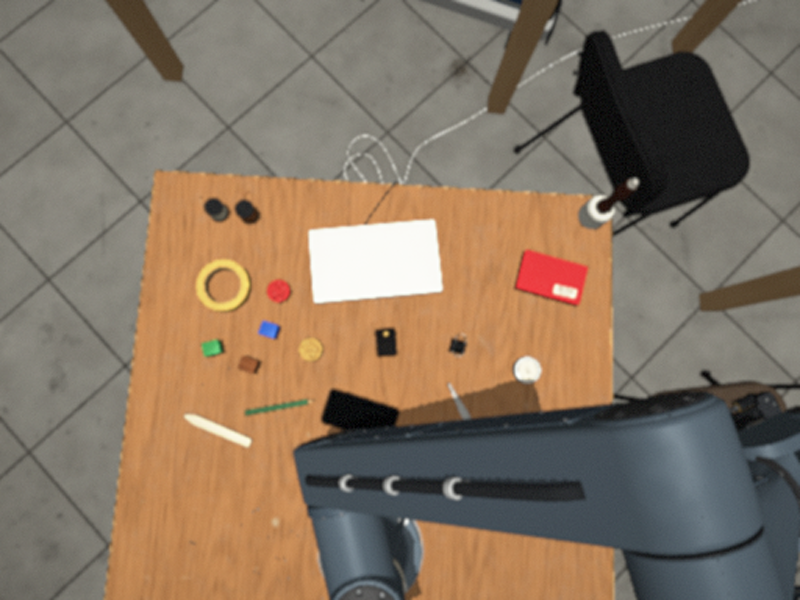

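View pics/side0.png

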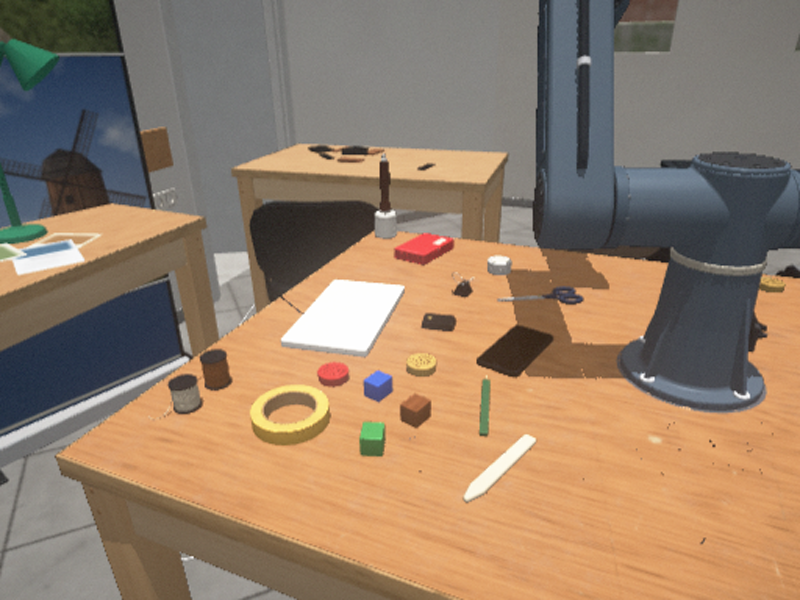

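```bash
python3 - <<'E'
import cv2
im=cv2.imread("top0raw.png")
cv2.imwrite("pics/c1.png",cv2.resize(im[130:250,120:280],None,fx=5,fy=5,interpolation=cv2.INTER_CUBIC))
cv2.imwrite("pics/c2.png",cv2.resize(im[130:250,230:390],None,fx=5,fy=5,interpolation=cv2.INTER_CUBIC))
im=cv2.imread("side0raw.png")
a=cv2.resize(im[150:300,230:360],None,fx=4,fy=4,interpolation=cv2.INTER_CUBIC)
b=cv2.resize(im[160:210,462:512],None,fx=5,fy=5,interpolation=cv2.INTER_CUBIC)
b=cv2.copyMakeBorder(b,0,350,0,0,cv2.BORDER_CONSTANT)
cv2.imwrite("pics/c3.png",cv2.hconcat([a,b]))
E
```

```text
(no output)
```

View pics/c1.png

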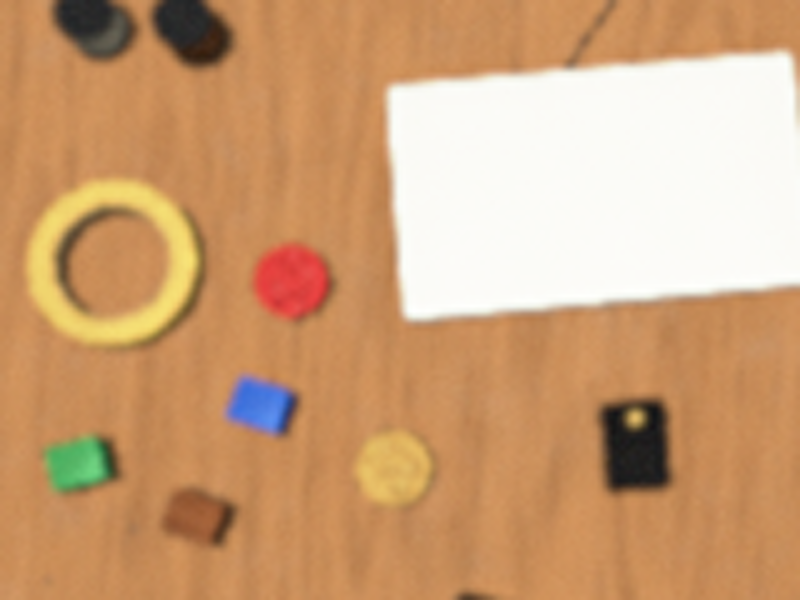

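View pics/c2.png

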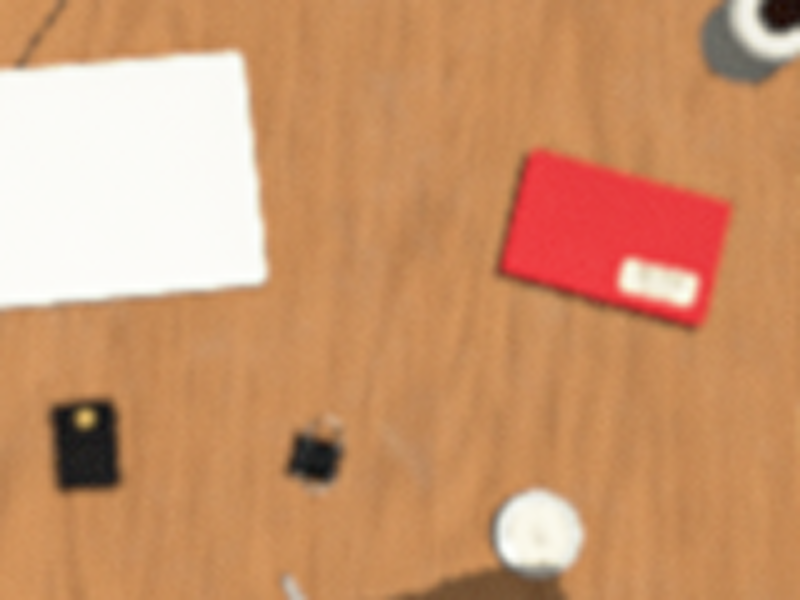

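View pics/c3.png

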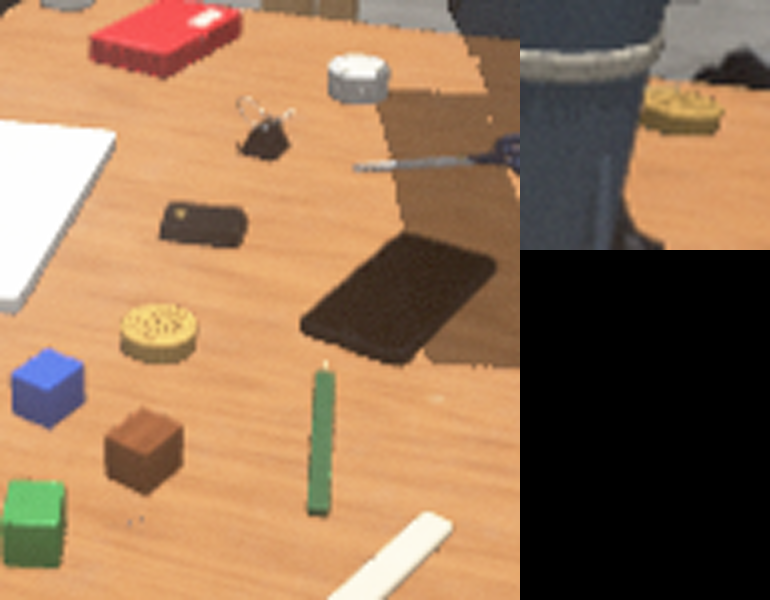

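```bash
cat >h.py <<'E'
import numpy as np
from rig import bot,capture,camera_model
def w(n,u,v,z):
    m=camera_model(n); f=192/np.tan(np.radians(m['vertical_fov']/2))
    d=m['rotation']@np.array([(u-m['cx'])/f,(v-m['cy'])/f,1]); p=m['position']
    return (p+d*(z-p[2])/d[2])[:2]
def proj(n,P):
    m=camera_model(n); f=192/np.tan(np.radians(m['vertical_fov']/2))
    q=m['rotation'].T@(np.array(P)-m['position']); return q[:2]/q[2]*f+[m['cx'],m['cy']]
def c1(u,v,z): return w("top",120+u/5-.4,130+v/5-.4,z)
def c2(u,v,z): return w("top",230+u/5-.4,130+v/5-.4,z)
E
python3 - <<'E'
from h import *
np.set_printoptions(precision=4,suppress=True)
def rect(n,P,f):
    c=[f(*p) for p in P]; e=[c[(i+1)%4]-c[i] for i in range(4)]
    print(n,np.mean(c,0),[round(np.linalg.norm(x),4) for x in e],[round(np.degrees(np.arctan2(x[1],x[0])),1) for x in e])
B=[c1(387,87,.016),c2(242,52,.016),c2(267,282,.016),c1(404,320,.016)]
rect("board",B,lambda a,b:np.array([a,b]))
rect("box",[(535,148),(732,205),(702,327),(500,270)],lambda a,b:c2(a,b,.028))
rect("case",[(602,404),(664,400),(669,487),(610,490)],lambda a,b:c1(a,b,.014))
for n,f,a,b,r,z in(("puck",c1,394,468,39,.017),("tin",c2,538,533,45,.029),("tape",c1,115,263,87,.024),("red",c1,292,281,38,.017)):
    print(n,f(a,b,z),np.linalg.norm(f(a+r,b,z)-f(a-r,b,z)))
for q in((182,487),(232,507),(217,545),(165,530)): print("block",c1(*q,.03))
rect("clip",[(295,430),(345,440),(335,485),(288,473)],lambda a,b:c2(a,b,.02))
print("farpuck", w("side",494,181,.017), [w("side",462+a/5,160+b/5,.017) for a,b in((645,108),(722,112))] and "", [w("side",462+a/5,160+b/5,.017) for a,b in((645-520,108),(722-520,112),(690-520,85),(690-520,125))])
for n,P in(("puck",(*c1(394,468,.017),.017)),("tin",(*c2(538,533,.029),.029))): print(n,(proj("side",P)-[230,150])*4)
E
```

```text
board [0.609  0.0084] [np.float64(0.2818), np.float64(0.163), np.float64(0.2822), np.float64(0.1631)] [np.float64(-83.2), np.float64(-173.3), np.float64(96.8), np.float64(6.6)]
box [ 0.5802 -0.3793] [np.float64(0.1403), np.float64(0.0881), np.float64(0.1421), np.float64(0.0892)] [np.float64(-105.0), np.float64(165.0), np.float64(75.5), np.float64(-16.2)]
case [ 0.4305 -0.0204] [np.float64(0.042), np.float64(0.0588), np.float64(0.0397), np.float64(0.0582)] [np.float64(-84.9), np.float64(-175.4), np.float64(94.2), np.float64(6.9)]
puck [0.4111 0.1412] 0.05199872690806386
tin [ 0.3782 -0.3223] 0.06028355598341806
tape [0.5439 0.3335] 0.1162554520636069
red [0.5359 0.2157] 0.05127239406581183
block [0.3946 0.2781]
block [0.3823 0.2446]
block [0.3573 0.253 ]
block [0.3663 0.2875]
clip [ 0.4258 -0.1749] [np.float64(0.0343), np.float64(0.0311), np.float64(0.0325), np.float64(0.0294)] [np.float64(-99.9), np.float64(167.7), np.float64(77.1), np.float64(-8.8)]
farpuck [-0.1859 -0.4002]  [array([-0.1638, -0.3873]), array([-0.2089, -0.3961]), array([-0.1987, -0.4401]), array([-0.1855, -0.3663])]
puck [156.6628 321.0456]
tin [356.9688  62.5995]
```

```bash
cat >>h.py <<'E'
def legs(P,cur=None):
    "P: list of (x,y,z,theta). Prints per leg: shift in tool units (before turn), then turn in units"
    if cur is None:
        s=bot.read_state(); R=s['tcp_rot']; cur=(*s['position'],np.degrees(np.arctan2(R[1,1],R[0,1])))
    print("cur",np.round(cur,4))
    for t in P:
        a=np.radians(cur[3]); d=np.array(t[:2])-cur[:2]
        u=np.array([-np.sin(a)*d[0]+np.cos(a)*d[1], np.cos(a)*d[0]+np.sin(a)*d[1], cur[2]-t[2]])/.05
        u[0]=np.dot(d,[-np.sin(a),np.cos(a)])/.05
        print("->",t,"shift",np.round(u,3),"turn",round(-((t[3]-cur[3]+180)%360-180)/360,4)); cur=t
E
python3 - <<'E'
from h import *
print((proj("side",(.4258,-.1749,.013))-[230,150])*4, "clip vs body (265,140)")
print((proj("side",(.3751,.2658,.03))-[230,150])*4, "block top vs (145,432)")
print((proj("side",(.4305,-.0204,.014))-[230,150])*4, "case")
for a,b in((182,487),(232,507),(217,545),(165,530)): print((proj("side",(*c1(a,b,.03),.03))-[230,150])*4)
legs([(.426,-.175,.12,-101),(.426,-.175,.004,-101),(.426,-.175,.12,-101),(.580,-.379,.12,-101),(.580,-.379,.0325,-101)])
E
```

```text
[262.74794258 134.47342815] clip vs body (265,140)
[145.21511328 422.85285325] block top vs (145,432)
[202.3441016 212.4201233] case
[104.95445608 428.05654124]
[145.66627314 399.87245627]
[182.55188063 416.64446825]
[147.33036018 448.21498786]
cur [  0.2727  -0.5616   0.2217 -64.1119]
-> (0.426, -0.175, 0.12, -101) shift [ 6.134 -5.618  2.034] turn 0.1025
-> (0.426, -0.175, 0.004, -101) shift [ 0.   -0.    2.32] turn 0.0
-> (0.426, -0.175, 0.12, -101) shift [ 0.   -0.   -2.32] turn 0.0
-> (0.58, -0.379, 0.12, -101) shift [3.802 3.417 0.   ] turn 0.0
-> (0.58, -0.379, 0.0325, -101) shift [ 0.   -0.    1.75] turn 0.0
```

apply_moves(plan="0.43 -0.39 0.14 0 0 0;0.43 -0.39 0.14 0 0 0;0.43 -0.39 0.14 0 0 0;0.43 -0.39 0.14 0 0 0;0.43 -0.39 0.14 0 0 0;0.43 -0.39 0.14 0 0 0;0.43 -0.39 0.14 0 0 0;0.43 -0.39 0.14 0 0 0;0.43 -0.39 0.14 0 0 0;0.43 -0.39 0.14 0 0 0", gripper=0.6)

```text
time_s: 0.93
position: [0.3813, -0.2915, 0.1521]
tcp_rot: [[0.9, 0.436, -0.0], [0.436, -0.9, 0.0], [-0.0, -0.0, -1.0]]
force: [0.1, -0.2, 0.9]
opening: 0.801
grasp_force: 0.0
```

apply_moves(plan="0.46 -0.43 0.16 0 0 0;0.46 -0.43 0.16 0 0 0;0.46 -0.43 0.16 0 0 0;0.46 -0.43 0.16 0 0 0;0 0 0 0 0 0.0171;0 0 0 0 0 0.0171;0 0 0 0 0 0.0171;0 0 0 0 0 0.0171;0 0 0 0 0 0.0171;0 0 0 0 0 0.0171")

```text
time_s: 1.77
position: [0.4263, -0.1752, 0.1203]
tcp_rot: [[0.98, -0.197, -0.0], [-0.197, -0.98, 0.0], [-0.001, -0.0, -1.0]]
force: [0.2, -0.3, 0.4]
opening: 0.803
grasp_force: 0.0
```

```bash
python3 - <<'E'
from h import *
import cv2
print(w("side",230+145/4-.4,150+432/4-.4,.03),w("side",230+266/4-.4,150+139/4-.4,.013))
s=bot.read_state();print(s['opening'],s['joint_positions'])
legs([(.426,-.175,.12,-101)])
a=capture("top");b=capture("side")
cv2.imwrite("top1raw.png",a[:,:,::-1]);cv2.imwrite("side1raw.png",b[:,:,::-1])
A=cv2.resize(a[190:270,260:360,::-1],None,fx=4,fy=4,interpolation=cv2.INTER_CUBIC)
B=cv2.resize(b[160:240,250:350,::-1],None,fx=4,fy=4,interpolation=cv2.INTER_CUBIC)
cv2.imwrite("pics/d1.png",cv2.hconcat([A,B]))
E
```

```text
[0.37369512 0.27284158] [ 0.42294634 -0.16958844]
0.8027890110814973 [-3.62768139e+01  2.77073524e+01  1.10791191e+02 -6.62857957e-05
  4.15344577e+01  6.50618945e+01]
cur [   0.4263   -0.1752    0.1203 -101.3387]
-> (0.426, -0.175, 0.12, -101) shift [-0.006 -0.003  0.007] turn -0.0009
```

View pics/d1.png

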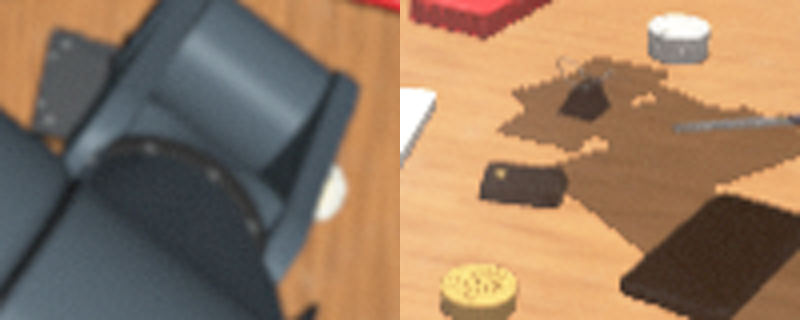

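apply_moves(plan="0 -0.04 0.4 0 0 0;0 0 0.4 0 0 0;0 0 0.4 0 0 0;0 0 0.4 0 0 0;0 0 0.4 0 0 0;0 0 0.2 0 0 0;0 0 0.1 0 0 0;0 0 0 0 0 0")

```text
time_s: 2.53
position: [0.4264, -0.1732, 0.0048]
tcp_rot: [[0.982, -0.191, -0.002], [-0.191, -0.982, 0.001], [-0.002, -0.001, -1.0]]
force: [-0.4, 0.4, -0.3]
opening: 0.799
grasp_force: 0.0
```

apply_moves(plan="0 0 0 0 0 0;0 0 0 0 0 0;0 0 0 0 0 0;0 0 0 0 0 0;0 0 0 0 0 0;0 0 0 0 0 0;0 0 0 0 0 0;0 0 0 0 0 0", gripper=-1)

```text
time_s: 3.2
position: [0.427, -0.1737, 0.0059]
tcp_rot: [[0.981, -0.192, 0.001], [-0.192, -0.981, -0.001], [0.001, 0.0, -1.0]]
force: [-0.1, -0.2, 2.8]
opening: 0.389
grasp_force: 30.0
```

apply_moves(plan="0 0 -0.2 0 0 0;0 0 -0.4 0 0 0;0 0 -0.4 0 0 0;0 0 -0.4 0 0 0;0 0 -0.4 0 0 0;0 0 -0.4 0 0 0")

```text
time_s: 3.7
position: [0.4263, -0.173, 0.1169]
tcp_rot: [[0.981, -0.192, -0.001], [-0.192, -0.981, 0.0], [-0.001, -0.0, -1.0]]
force: [1.2, -0.1, 0.7]
opening: 0.384
grasp_force: 30.0
```

apply_moves(plan="0.38 0.34 0 0 0 0;0.38 0.34 0 0 0 0;0.38 0.34 0 0 0 0;0.38 0.34 0 0 0 0;0.38 0.34 0 0 0 0;0.38 0.34 0 0 0 0;0.38 0.34 0 0 0 0;0.38 0.34 0 0 0 0;0.38 0.34 0 0 0 0;0.38 0.34 0 0 0 0")

```text
time_s: 4.53
position: [0.5808, -0.3771, 0.1158]
tcp_rot: [[0.981, -0.192, -0.001], [-0.192, -0.981, 0.001], [-0.001, -0.001, -1.0]]
force: [0.1, -0.8, 0.3]
opening: 0.39
grasp_force: 30.0
```

```bash
python3 - <<'E'
from h import *
import cv2
s=bot.read_state();print(s['opening'],s['grasp_force'])
legs([(.580,-.379,.0345,-101)])
b=capture("side");a=capture("top")
cv2.imwrite("pics/d2.png",cv2.hconcat([cv2.resize(b[90:210,230:330,::-1],None,fx=4,fy=4,interpolation=cv2.INTER_CUBIC),cv2.resize(a[130:250,300:400,::-1],None,fx=4,fy=4,interpolation=cv2.INTER_CUBIC)]))
E
```

```text
0.389667755320151 30.00002478249371
cur [   0.5808   -0.3771    0.1158 -101.0489]
-> (0.58, -0.379, 0.0345, -101) shift [-0.008  0.04   1.626] turn -0.0001
```

View pics/d2.png

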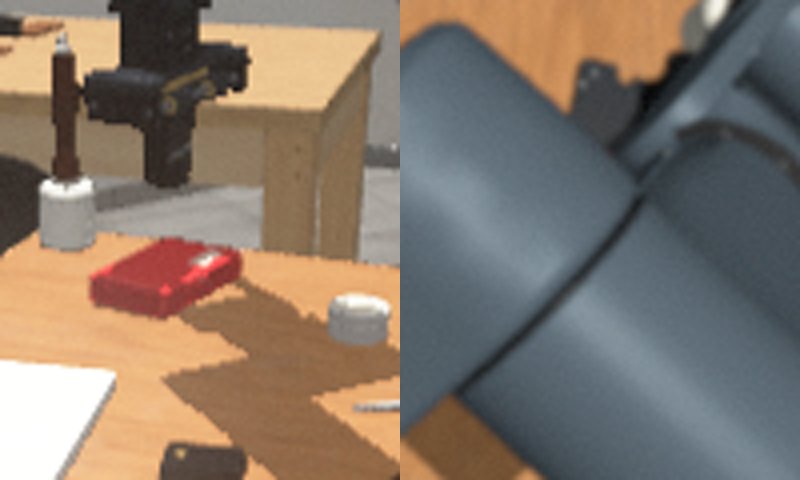

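apply_moves(plan="0 0.04 0.3 0 0 0;0 0 0.4 0 0 0;0 0 0.4 0 0 0;0 0 0.3 0 0 0;0 0 0.15 0 0 0;0 0 0.06 0 0 0;0 0 0 0 0 0")

```text
time_s: 5.22
position: [0.5797, -0.3778, 0.0349]
tcp_rot: [[0.982, -0.191, -0.001], [-0.191, -0.982, 0.001], [-0.002, -0.001, -1.0]]
force: [0.4, 0.2, -0.3]
opening: 0.391
grasp_force: 30.0
```

apply_moves(plan="0 0 0.02 0 0 0;0 0 0 0 0 0;0 0 0 0 0 0")

```text
time_s: 5.47
position: [0.5809, -0.3792, 0.0352]
tcp_rot: [[0.981, -0.192, 0.002], [-0.192, -0.981, -0.001], [0.002, 0.001, -1.0]]
force: [0.8, 0.1, -0.0]
opening: 0.389
grasp_force: 30.0
```

apply_moves(plan="0 0 0 0 0 0;0 0 0 0 0 0;0 0 0 0 0 0;0 0 0 0 0 0;0 0 0 0 0 0;0 0 0 0 0 0", gripper=0.2)

```text
time_s: 5.97
position: [0.5803, -0.3787, 0.034]
tcp_rot: [[0.981, -0.192, -0.0], [-0.192, -0.981, 0.0], [-0.0, -0.0, -1.0]]
force: [0.0, -1.0, 0.6]
opening: 0.594
grasp_force: 0.0
```

apply_moves(plan="0 0 -0.2 0 0 0;0 0 -0.4 0 0 0;0 0 -0.4 0 0 0;0 0 -0.4 0 0 0;0 0 -0.4 0 0 0")

```text
time_s: 6.38
position: [0.5803, -0.3787, 0.1257]
tcp_rot: [[0.981, -0.192, 0.0], [-0.192, -0.981, -0.0], [0.0, 0.0, -1.0]]
force: [0.5, -0.4, 0.3]
opening: 0.599
grasp_force: 0.0
```

```bash
python3 - <<'E'
from h import *
legs([(.4305,-.0204,.12,-83.5),(.4305,-.0204,.003,-83.5),(.4305,-.0204,.12,-83.2),(.6173,-.0611,.12,-83.2),(.6173,-.0611,.0195,-83.2)])
E
```

```text
cur [   0.5803   -0.3787    0.1257 -101.0503]
-> (0.4305, -0.0204, 0.12, -83.5) shift [-4.315 -6.459  0.113] turn -0.0488
-> (0.4305, -0.0204, 0.003, -83.5) shift [0.   0.   2.34] turn -0.0
-> (0.4305, -0.0204, 0.12, -83.2) shift [ 0.    0.   -2.34] turn -0.0008
-> (0.6173, -0.0611, 0.12, -83.2) shift [3.613 1.251 0.   ] turn -0.0
-> (0.6173, -0.0611, 0.0195, -83.2) shift [0.   0.   2.01] turn -0.0
```

apply_moves(plan="-0.33 -0.5 0 0 0 0;-0.33 -0.5 0 0 0 0;-0.33 -0.5 0 0 0 0;-0.33 -0.5 0 0 0 0;-0.33 -0.5 0 0 0 0;-0.33 -0.5 0 0 0 0;-0.33 -0.5 0 0 0 0;-0.33 -0.5 0 0 0 0;-0.33 -0.5 0 0 0 0;-0.33 -0.5 0 0 0 0", gripper=0.6)

```text
time_s: 7.22
position: [0.466, -0.1007, 0.1249]
tcp_rot: [[0.981, -0.192, 0.001], [-0.192, -0.981, -0.001], [0.001, 0.0, -1.0]]
force: [-0.2, 0.3, -0.3]
opening: 0.801
grasp_force: 0.0
```

apply_moves(plan="-0.33 -0.5 0.03 0 0 0;-0.33 -0.5 0.04 0 0 0;-0.35 -0.46 0.04 0 0 0;0 0 0 0 0 -0.0163;0 0 0 0 0 -0.0163;0 0 0 0 0 -0.0163;0 0 0 0 0 0")

```text
time_s: 7.8
position: [0.4312, -0.0202, 0.1193]
tcp_rot: [[0.993, 0.117, 0.001], [0.117, -0.993, -0.0], [0.001, 0.001, -1.0]]
force: [0.9, -0.4, 0.3]
opening: 0.803
grasp_force: 0.0
```

apply_moves(plan="0 0 0.4 0 0 0;0 0 0.4 0 0 0;0 0 0.4 0 0 0;0 0 0.4 0 0 0;0 0 0.4 0 0 0;0 0 0.2 0 0 0;0 0 0.1 0 0 0;0 0 0 0 0 0")

```text
time_s: 8.47
position: [0.4307, -0.0205, 0.0029]
tcp_rot: [[0.994, 0.112, -0.001], [0.112, -0.994, 0.0], [-0.001, -0.0, -1.0]]
force: [0.0, 0.6, -0.1]
opening: 0.797
grasp_force: 0.0
```

```bash
python3 - <<'E'
from h import *
import cv2
legs([(.4305,-.0204,.003,-83.5)])
b=capture("side");a=capture("top")
cv2.imwrite("pics/d3.png",cv2.hconcat([cv2.resize(b[90:240,230:330,::-1],None,fx=4,fy=4,interpolation=cv2.INTER_CUBIC),cv2.resize(a[130:280,290:390,::-1],None,fx=4,fy=4,interpolation=cv2.INTER_CUBIC)]))
E
```

```text
cur [ 4.30700e-01 -2.05000e-02  2.90000e-03 -8.35658e+01]
-> (0.4305, -0.0204, 0.003, -83.5) shift [-0.003 -0.003 -0.002] turn -0.0002
```

View pics/d3.png

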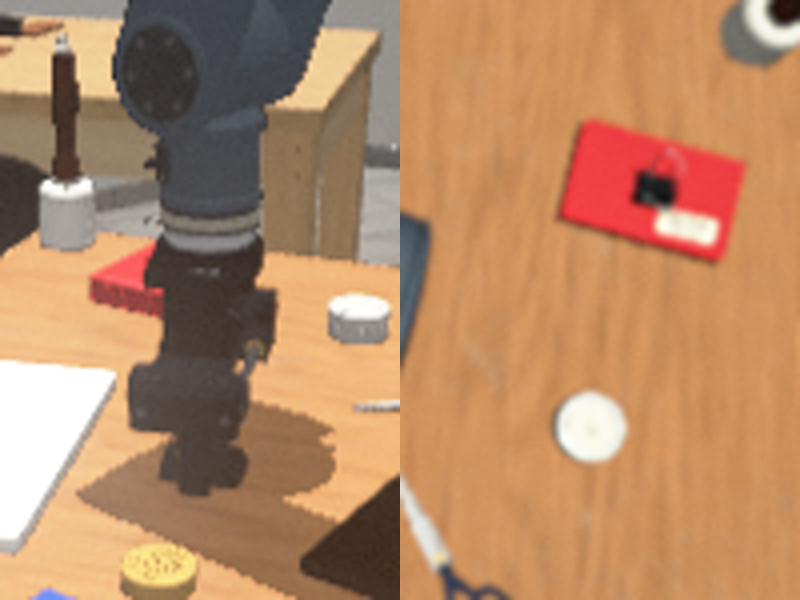

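apply_moves(plan="0 0 0 0 0 0;0 0 0 0 0 0;0 0 0 0 0 0;0 0 0 0 0 0;0 0 0 0 0 0;0 0 0 0 0 0;0 0 0 0 0 0;0 0 0 0 0 0", gripper=-1)

```text
time_s: 9.23
position: [0.4309, -0.0204, 0.0039]
tcp_rot: [[0.993, 0.114, 0.001], [0.114, -0.993, -0.0], [0.001, 0.0, -1.0]]
force: [-0.4, -0.6, 6.0]
opening: 0.495
grasp_force: 30.4
```

apply_moves(plan="0 0 -0.2 0 0 0;0 0 -0.4 0 0 0;0 0 -0.4 0 0 0;0 0 -0.4 0 0 0;0 0 -0.4 0 0 0")

```text
time_s: 9.65
position: [0.4301, -0.0202, 0.0941]
tcp_rot: [[0.993, 0.114, -0.001], [0.114, -0.993, 0.0], [-0.001, -0.001, -1.0]]
force: [0.3, -0.8, -0.4]
opening: 0.495
grasp_force: 30.0
```

apply_moves(plan="0.45 0.16 0 0 0 0;0.45 0.16 0 0 0 0;0.45 0.16 0 0 0 0;0.45 0.16 0 0 0 0;0.45 0.16 0 0 0 0;0.45 0.16 0 0 0 0;0.45 0.16 0 0 0 0;0.45 0.16 0 0 0 0;0 0 0 0 0 0")

```text
time_s: 10.4
position: [0.6222, -0.0652, 0.0936]
tcp_rot: [[0.993, 0.114, 0.007], [0.114, -0.994, -0.002], [0.007, 0.003, -1.0]]
force: [0.5, -0.8, 0.2]
opening: 0.495
grasp_force: 30.0
```

```bash
python3 - <<'E'
from h import *
legs([(.6173,-.0611,.0195,-83.2)])
E
```

```text
cur [ 6.2220e-01 -6.5200e-02  9.3600e-02 -8.3475e+01]
-> (0.6173, -0.0611, 0.0195, -83.2) shift [-0.089 -0.092  1.482] turn -0.0008
```

apply_moves(plan="0 0 0.3 0 0 0;0 0 0.3 0 0 0;0 0 0.3 0 0 0;0 0 0.2 0 0 0;0 0 0 0 0 0;0 0 0 0 0 0")

```text
time_s: 10.9
position: [0.6159, -0.0631, 0.0378]
tcp_rot: [[0.993, 0.114, -0.002], [0.114, -0.993, 0.001], [-0.002, -0.001, -1.0]]
force: [1.0, -0.4, -0.3]
opening: 0.495
grasp_force: 30.0
```

```bash
python3 - <<'E'
from h import *
legs([(.6173,-.0611,.0195,-83.2)])
print(bot.read_state()['joint_positions'])
E
```

```text
cur [ 6.1590e-01 -6.3100e-02  3.7800e-02 -8.3446e+01]
-> (0.6173, -0.0611, 0.0195, -83.2) shift [ 0.032 -0.037  0.366] turn -0.0007
[-1.61792113e+01  4.39166179e+01  9.01720491e+01  1.91818775e-03
  4.60389980e+01  6.72654133e+01]
```

apply_moves(plan="0.02 -0.03 0.15 0 0 0;0 0 0.12 0 0 0;0 0 0.06 0 0 0;0 0 0.02 0 0 0;0 0 0 0 0 0")

```text
time_s: 11.32
position: [0.6175, -0.0617, 0.0208]
tcp_rot: [[0.993, 0.114, -0.0], [0.114, -0.993, 0.0], [-0.0, -0.0, -1.0]]
force: [-0.2, -0.3, 0.1]
opening: 0.497
grasp_force: 30.0
```

apply_moves(plan="0 0 0 0 0 0;0 0 0 0 0 0;0 0 0 0 0 0;0 0 0 0 0 0;0 0 0 0 0 0", gripper=0.4)

```text
time_s: 11.73
position: [0.6178, -0.0618, 0.0213]
tcp_rot: [[0.993, 0.114, 0.0], [0.114, -0.993, -0.0], [0.0, 0.0, -1.0]]
force: [0.2, 0.4, 0.6]
opening: 0.688
grasp_force: 0.0
```

apply_moves(plan="0 0 -0.2 0 0 0;0 0 -0.4 0 0 0;0 0 -0.4 0 0 0;0 0 -0.4 0 0 0;0 0 -0.4 0 0 0;0 0 0 0 0 0")

```text
time_s: 12.23
position: [0.6207, -0.0625, 0.116]
tcp_rot: [[0.993, 0.114, 0.009], [0.114, -0.993, -0.002], [0.008, 0.003, -1.0]]
force: [0.1, -0.5, 0.9]
opening: 0.701
grasp_force: 0.0
```

```bash
python3 - <<'E'
from h import *
legs([(.3775,-.3223,.12,-83.2),(.3775,-.3223,.12,7),(.3775,-.3223,.006,7),(.3775,-.3223,.12,7),(.6007,.0779,.12,7),(.6007,.0779,.0225,7),(.6007,.0779,.12,7),(.411,.141,.12,7)])
E
```

```text
cur [ 6.20700e-01 -6.25000e-02  1.16000e-01 -8.34353e+01]
-> (0.3775, -0.3223, 0.12, -83.2) shift [-5.426  4.605 -0.08 ] turn -0.0007
-> (0.3775, -0.3223, 0.12, 7) shift [0. 0. 0.] turn -0.2506
-> (0.3775, -0.3223, 0.006, 7) shift [0.   0.   2.28] turn 0.0
-> (0.3775, -0.3223, 0.12, 7) shift [ 0.    0.   -2.28] turn 0.0
-> (0.6007, 0.0779, 0.12, 7) shift [7.4   5.406 0.   ] turn 0.0
-> (0.6007, 0.0779, 0.0225, 7) shift [0.   0.   1.95] turn 0.0
-> (0.6007, 0.0779, 0.12, 7) shift [ 0.    0.   -1.95] turn 0.0
-> (0.411, 0.141, 0.12, 7) shift [ 1.715 -3.612  0.   ] turn 0.0
```

apply_moves(plan="-0.45 0.38 0 0 0 0;-0.45 0.38 0 0 0 0;-0.45 0.38 0 0 0 0;-0.45 0.38 0 0 0 0;-0.45 0.38 0 0 0 0;-0.45 0.38 0 0 0 0;-0.45 0.38 0 0 0 0;-0.45 0.38 0 0 0 0;-0.45 0.38 0 0 0 0;-0.45 0.38 0 0 0 0", gripper=1)

```text
time_s: 13.07
position: [0.4146, -0.2769, 0.1109]
tcp_rot: [[0.993, 0.114, -0.0], [0.114, -0.993, 0.0], [-0.0, -0.0, -1.0]]
force: [-0.1, -0.0, -0.3]
opening: 1.001
grasp_force: 0.0
```

apply_moves(plan="-0.45 0.38 0 0 0 0;-0.45 0.38 0 0 0 0;0 0 0 0 0 -0.0193;0 0 0 0 0 -0.0193;0 0 0 0 0 -0.0193;0 0 0 0 0 -0.0193;0 0 0 0 0 -0.0193;0 0 0 0 0 -0.0193")

```text
time_s: 13.73
position: [0.3752, -0.319, 0.1109]
tcp_rot: [[0.662, 0.75, -0.0], [0.75, -0.662, 0.0], [0.0, -0.0, -1.0]]
force: [-1.0, -0.5, -0.5]
opening: 1.0
grasp_force: 0.0
```

apply_moves(plan="0 0 0 0 0 -0.0193;0 0 0 0 0 -0.0193;0 0 0 0 0 -0.0193;0 0 0 0 0 -0.0193;0 0 0 0 0 -0.0193;0 0 0 0 0 -0.0193;0 0 0 0 0 -0.0193;0 0 0 0 0 0")

```text
time_s: 14.4
position: [0.3753, -0.319, 0.1109]
tcp_rot: [[-0.122, 0.993, -0.0], [0.993, 0.122, 0.0], [0.0, -0.0, -1.0]]
force: [0.7, -0.8, 0.5]
opening: 1.004
grasp_force: 0.0
```

```bash
python3 - <<'E'
from h import *
print(bot.read_state()['joint_positions'])
legs([(.3775,-.3223,.006,7)])
import cv2
a=capture("top");cv2.imwrite("top2raw.png",a[:,:,::-1])
cv2.imwrite("pics/d4.png",cv2.resize(a[125:275,120:320,::-1],None,fx=4,fy=4,interpolation=cv2.INTER_CUBIC))
E
```

```text
[-5.33870223e+01  3.04065372e+01  1.06805034e+02 -4.24299100e-03
  4.28098630e+01 -6.03782617e+01]
cur [ 0.3753 -0.319   0.1109  6.9944]
-> (0.3775, -0.3223, 0.006, 7) shift [-0.072  0.036  2.098] turn -0.0
```

View pics/d4.png

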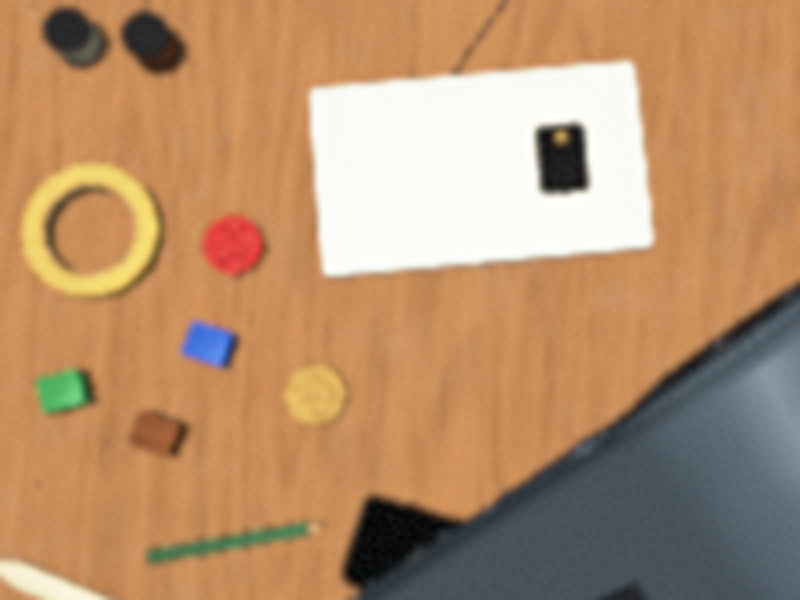

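apply_moves(plan="-0.07 0.04 0.3 0 0 0;0 0 0.4 0 0 0;0 0 0.4 0 0 0;0 0 0.4 0 0 0;0 0 0.3 0 0 0;0 0 0.2 0 0 0;0 0 0.08 0 0 0;0 0 0 0 0 0")

```text
time_s: 15.12
position: [0.3776, -0.322, 0.0063]
tcp_rot: [[-0.118, 0.993, -0.001], [0.993, 0.118, 0.001], [0.001, -0.001, -1.0]]
force: [-0.3, 0.4, 0.2]
opening: 1.002
grasp_force: 0.0
```

apply_moves(plan="0 0 0 0 0 0;0 0 0 0 0 0;0 0 0 0 0 0;0 0 0 0 0 0;0 0 0 0 0 0;0 0 0 0 0 0;0 0 0 0 0 0;0 0 0 0 0 0", gripper=-1)

```text
time_s: 15.78
position: [0.378, -0.3226, 0.0074]
tcp_rot: [[-0.12, 0.993, 0.0], [0.993, 0.12, -0.001], [-0.001, 0.0, -1.0]]
force: [0.0, -0.3, 4.1]
opening: 0.621
grasp_force: 30.0
```

apply_moves(plan="0 0 -0.2 0 0 0;0 0 -0.4 0 0 0;0 0 -0.4 0 0 0;0 0 -0.4 0 0 0;0 0 -0.4 0 0 0")

```text
time_s: 16.2
position: [0.3775, -0.3219, 0.0982]
tcp_rot: [[-0.12, 0.993, -0.001], [0.993, 0.12, 0.001], [0.001, -0.0, -1.0]]
force: [0.3, -0.7, -1.1]
opening: 0.622
grasp_force: 30.0
```

```bash
python3 - <<'E'
from h import *
print(w("top",120+563/4-.4,125+158/4-.4,.03), "case vs .6173,-.0611")
legs([(.6007,.0779,.10,7)])
E
```

```text
[ 0.61592488 -0.06164944] case vs .6173,-.0611
cur [ 0.3775 -0.3219  0.0982  6.8804]
-> (0.6007, 0.0779, 0.1, 7) shift [ 7.403  5.39  -0.037] turn -0.0003
```

apply_moves(plan="0.49 0.36 0 0 0 0;0.49 0.36 0 0 0 0;0.49 0.36 0 0 0 0;0.49 0.36 0 0 0 0;0.49 0.36 0 0 0 0;0.49 0.36 0 0 0 0;0.49 0.36 0 0 0 0;0.49 0.36 0 0 0 0;0.49 0.36 0 0 0 0;0.49 0.36 0 0 0 0")

```text
time_s: 17.03
position: [0.5273, -0.0559, 0.0974]
tcp_rot: [[-0.12, 0.993, -0.001], [0.993, 0.12, 0.0], [0.0, -0.001, -1.0]]
force: [1.2, -0.5, -1.1]
opening: 0.617
grasp_force: 30.0
```

apply_moves(plan="0.5 0.36 0 0 0 0;0.5 0.36 0 0 0 0;0.5 0.36 0 0 0 0;0.5 0.36 0 0 0 0;0.5 0.36 0.1 0 0 0;0 0 0.3 0 0 0;0 0 0.4 0 0 0;0 0 0.3 0 0 0;0 0 0 0 0 0;0 0 0 0 0 0")

```text
time_s: 17.87
position: [0.6005, 0.0775, 0.0415]
tcp_rot: [[-0.12, 0.993, -0.003], [0.993, 0.12, 0.0], [0.0, -0.003, -1.0]]
force: [0.9, -0.2, -0.9]
opening: 0.618
grasp_force: 30.0
```

```bash
python3 - <<'E'
from h import *
legs([(.6007,.0779,.0235,7)])
E
```

```text
cur [0.6005 0.0775 0.0415 6.8858]
-> (0.6007, 0.0779, 0.0235, 7) shift [0.008 0.005 0.36 ] turn -0.0003
```

apply_moves(plan="0 0 0.15 0 0 0;0 0 0.12 0 0 0;0 0 0.06 0 0 0;0 0 0.02 0 0 0;0 0 0 0 0 0")

```text
time_s: 18.28
position: [0.6015, 0.0772, 0.0245]
tcp_rot: [[-0.119, 0.993, -0.0], [0.993, 0.119, 0.0], [0.0, -0.0, -1.0]]
force: [-0.4, -0.0, -1.3]
opening: 0.616
grasp_force: 30.0
```

apply_moves(plan="0 0 0 0 0 0;0 0 0 0 0 0;0 0 0 0 0 0;0 0 0 0 0 0;0 0 0 0 0 0;0 0 0 0 0 0", gripper=1)

```text
time_s: 18.78
position: [0.6017, 0.0773, 0.0247]
tcp_rot: [[-0.12, 0.993, 0.0], [0.993, 0.12, -0.0], [-0.0, 0.0, -1.0]]
force: [0.4, 0.9, 0.3]
opening: 0.961
grasp_force: 0.0
```

apply_moves(plan="0 0 -0.2 0 0 0;0 0 -0.4 0 0 0;0 0 -0.4 0 0 0;0 0 -0.4 0 0 0;0 0 -0.4 0 0 0;0 0 0 0 0 0")

```text
time_s: 19.28
position: [0.6046, 0.0773, 0.1193]
tcp_rot: [[-0.12, 0.993, 0.009], [0.993, 0.12, -0.0], [-0.001, 0.009, -1.0]]
force: [0.5, -0.0, 0.3]
opening: 0.997
grasp_force: 0.0
```

```bash
python3 - <<'E'
from h import *
legs([(.411,.1412,.10,7),(.411,.1412,.003,7)])
E
```

```text
cur [0.6046 0.0773 0.1193 6.8886]
-> (0.411, 0.1412, 0.1, 7) shift [ 1.733 -3.691  0.387] turn -0.0003
-> (0.411, 0.1412, 0.003, 7) shift [0.   0.   1.94] turn 0.0
```

apply_moves(plan="0.25 -0.52 0 0 0 0;0.25 -0.52 0 0 0 0;0.25 -0.52 0 0 0 0;0.25 -0.52 0 0 0 0;0.25 -0.52 0 0 0 0;0.25 -0.52 0 0 0 0;0.23 -0.52 0.3 0 0 0;0 0 0.4 0 0 0;0 0 0.4 0 0 0;0 0 0 0 0 0")

```text
time_s: 20.12
position: [0.4082, 0.1414, 0.0574]
tcp_rot: [[-0.12, 0.993, -0.006], [0.993, 0.12, -0.0], [0.0, -0.006, -1.0]]
force: [-0.1, -1.3, -0.3]
opening: 0.999
grasp_force: 0.0
```

```bash
python3 - <<'E'
from h import *
legs([(.411,.1412,.003,7)])
E
```

```text
cur [0.4082 0.1414 0.0574 6.9081]
-> (0.411, 0.1412, 0.003, 7) shift [-0.011  0.055  1.088] turn -0.0003
```

apply_moves(plan="0 0.04 0.3 0 0 0;0 0 0.3 0 0 0;0 0 0.3 0 0 0;0 0 0.12 0 0 0;0 0 0.04 0 0 0;0 0 0 0 0 0")

```text
time_s: 20.62
position: [0.4127, 0.1416, 0.0066]
tcp_rot: [[-0.119, 0.993, -0.0], [0.993, 0.119, 0.0], [0.0, -0.0, -1.0]]
force: [0.0, -0.4, -0.3]
opening: 1.001
grasp_force: 0.0
```

apply_moves(plan="0 0 0 0 0 0;0 0 0 0 0 0;0 0 0 0 0 0;0 0 0 0 0 0;0 0 0 0 0 0;0 0 0 0 0 0;0 0 0 0 0 0;0 0 0 0 0 0", gripper=-1)

```text
time_s: 21.28
position: [0.4126, 0.1417, 0.0067]
tcp_rot: [[-0.12, 0.993, 0.0], [0.993, 0.12, 0.0], [-0.0, 0.0, -1.0]]
force: [1.0, 1.3, 2.5]
opening: 0.574
grasp_force: 30.0
```

apply_moves(plan="0 0 -0.2 0 0 0;0 0 -0.4 0 0 0;0 0 -0.4 0 0 0;0 0 -0.4 0 0 0;0 0 -0.4 0 0 0;0 0 0 0 0 0;0 0 0 0 0 0")

```text
time_s: 21.87
position: [0.4131, 0.1417, 0.0973]
tcp_rot: [[-0.12, 0.993, 0.003], [0.993, 0.12, 0.0], [-0.0, 0.003, -1.0]]
force: [-1.0, -0.4, -0.3]
opening: 0.565
grasp_force: 30.0
```

```bash
python3 - <<'E'
from h import *
import cv2
legs([(.601,.0775,.0975,7)])
a=capture("top");cv2.imwrite("top3raw.png",a[:,:,::-1])
cv2.imwrite("pics/d5.png",cv2.resize(a[125:275,120:320,::-1],None,fx=4,fy=4,interpolation=cv2.INTER_CUBIC))
E
```

```text
cur [0.4131 0.1417 0.0973 6.8829]
-> (0.601, 0.0775, 0.0975, 7) shift [-1.725  3.577 -0.005] turn -0.0003
```

View pics/d5.png

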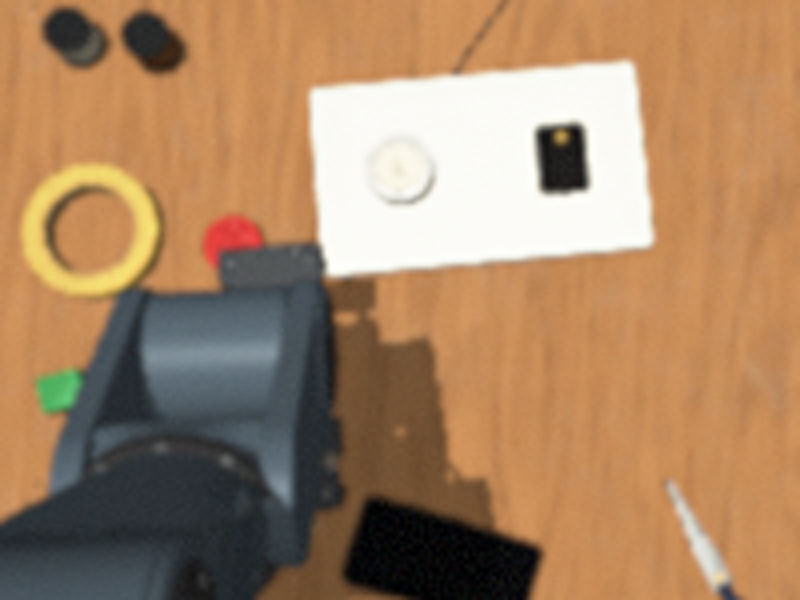

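apply_moves(plan="-0.25 0.51 0 0 0 0;-0.25 0.51 0 0 0 0;-0.25 0.51 0 0 0 0;-0.25 0.51 0 0 0 0;-0.25 0.51 0 0 0 0;-0.25 0.51 0 0 0 0;-0.23 0.51 0 0 0 0;0 0 0.3 0 0 0;0 0 0.2 0 0 0;0 0 0 0 0 0")

```text
time_s: 22.75
position: [0.5963, 0.0772, 0.0673]
tcp_rot: [[-0.119, 0.993, -0.01], [0.993, 0.119, 0.001], [0.002, -0.01, -1.0]]
force: [-1.3, 0.1, -0.4]
opening: 0.571
grasp_force: 30.0
```

```bash
python3 - <<'E'
from h import *
t=w("top",120+401/4-.4,125+169/4-.4,.045);print(t)
legs([(*t,.0525,7),(.601,.0775,.0525,7)])
E
```

```text
[0.59929358 0.07439587]
cur [0.5963 0.0772 0.0673 6.8574]
-> (np.float64(0.5992935766432143), np.float64(0.07439587311718093), 0.0525, 7) shift [-0.063  0.053  0.296] turn -0.0004
-> (0.601, 0.0775, 0.0525, 7) shift [0.057 0.041 0.   ] turn 0.0
```

apply_moves(plan="-0.02 0 0.1 0 0 0;0 0 0.08 0 0 0;0 0 0.05 0 0 0;0 0 0.04 0 0 0;0 0 0 0 0 0;0 0 0 0 0 0;0 0 0 0 0 0")

```text
time_s: 23.33
position: [0.6004, 0.0762, 0.0585]
tcp_rot: [[-0.12, 0.993, 0.001], [0.993, 0.12, -0.0], [-0.0, 0.001, -1.0]]
force: [-0.3, -0.6, 0.3]
opening: 0.57
grasp_force: 30.0
```

apply_moves(plan="0 0 0.06 0 0 0;0 0 0.04 0 0 0;0 0 0.03 0 0 0;0 0 0 0 0 0;0 0 0 0 0 0")

```text
time_s: 23.75
position: [0.6002, 0.0761, 0.0515]
tcp_rot: [[-0.12, 0.993, -0.0], [0.993, 0.12, 0.0], [0.0, -0.0, -1.0]]
force: [0.0, -0.2, 0.4]
opening: 0.574
grasp_force: 30.0
```

Release, retreat, and plan the block.

apply_moves(plan="0 0 0 0 0 0;0 0 0 0 0 0;0 0 0 0 0 0;0 0 0 0 0 0;0 0 0 0 0 0;0 0 0 0 0 0", gripper=0.8)

```text
time_s: 24.25
position: [0.6002, 0.0761, 0.0515]
tcp_rot: [[-0.12, 0.993, 0.0], [0.993, 0.12, 0.0], [-0.0, 0.0, -1.0]]
force: [-0.9, 0.3, -0.6]
opening: 0.878
grasp_force: 0.0
```

apply_moves(plan="0 0 -0.1 0 0 0;0 0 -0.2 0 0 0;0 0 -0.3 0 0 0;0 0 -0.4 0 0 0;0 0 0 0 0 0;0 0 0 0 0 0;0 0 0 0 0 0")

```text
time_s: 24.83
position: [0.6, 0.0761, 0.1017]
tcp_rot: [[-0.12, 0.993, 0.0], [0.993, 0.12, -0.0], [-0.0, 0.0, -1.0]]
force: [-0.6, 0.3, -0.9]
opening: 0.898
grasp_force: 0.0
```

```bash
python3 - <<'E'
from h import *
legs([(.3745,.269,.10,-20),(.3745,.269,.006,-20),(.3745,.269,.1,7),(.609,.0084,.1,7)])
E
```

```text
cur [0.6    0.0761 0.1017 6.8786]
-> (0.3745, 0.269, 0.1, -20) shift [ 4.37  -4.016  0.034] turn 0.0747
-> (0.3745, 0.269, 0.006, -20) shift [0.   0.   1.88] turn 0.0
-> (0.3745, 0.269, 0.1, 7) shift [ 0.    0.   -1.88] turn -0.075
-> (0.609, 0.0084, 0.1, 7) shift [-5.745  4.02   0.   ] turn 0.0
```

apply_moves(plan="0.44 -0.4 0 0 0 0;0.44 -0.4 0 0 0 0;0.44 -0.4 0 0 0 0;0.44 -0.4 0 0 0 0;0.44 -0.4 0 0 0 0;0.44 -0.4 0 0 0 0;0.44 -0.4 0 0 0 0;0.44 -0.4 0 0 0 0;0.44 -0.4 0 0 0 0;0.41 -0.42 0 0 0 0", gripper=0.4)

```text
time_s: 25.67
position: [0.3729, 0.2696, 0.1008]
tcp_rot: [[-0.119, 0.993, -0.001], [0.993, 0.119, -0.0], [-0.0, -0.002, -1.0]]
force: [0.0, 0.5, -0.9]
opening: 0.696
grasp_force: 0.0
```

apply_moves(plan="0 0 0 0 0 0.0187;0 0 0 0 0 0.0187;0 0 0 0 0 0.0187;0 0 0 0 0 0.0187;0 0 0.2 0 0 0;0 0 0.2 0 0 0;0 0 0 0 0 0;0 0 0 0 0 0")

```text
time_s: 26.33
position: [0.3736, 0.2686, 0.0807]
tcp_rot: [[0.343, 0.939, -0.003], [0.939, -0.343, -0.001], [-0.002, -0.002, -1.0]]
force: [-0.2, -0.0, 0.7]
opening: 0.7
grasp_force: 0.0
```

```bash
python3 - <<'E'
from h import *
import cv2
legs([(.3745,.2695,.006,-20)])
a=capture("side")
cv2.imwrite("pics/d6.png",cv2.resize(a[200:320,200:360,::-1],None,fx=5,fy=5,interpolation=cv2.INTER_CUBIC))
E
```

```text
cur [  0.3736   0.2686   0.0807 -20.0506]
-> (0.3745, 0.2695, 0.006, -20) shift [0.023 0.011 1.494] turn -0.0001
```

View pics/d6.png

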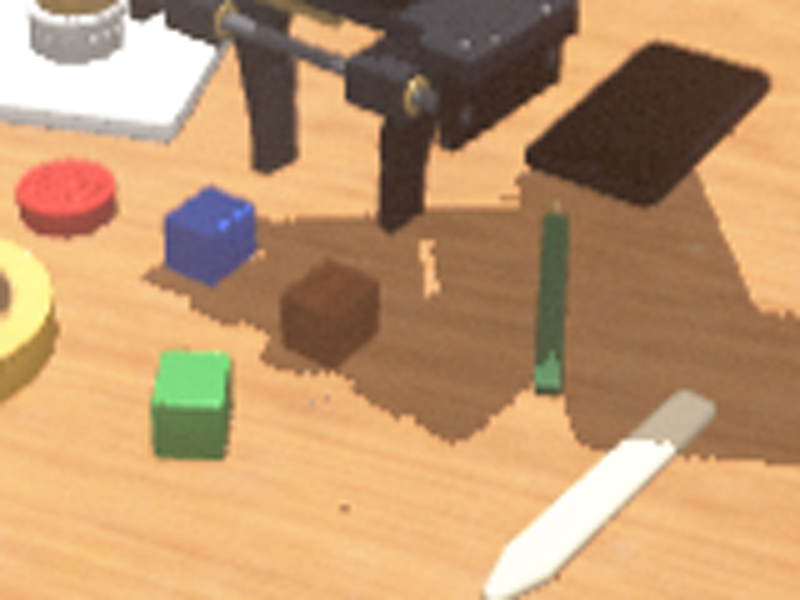

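```bash
python3 - <<'E'
from h import *
for u,v,z in((282,305,.03),(333,262,.03),(380,283,.03),(330,318,.03),(331,291,.03),(330,367,0),(282,346,0),(376,325,0)): print(w("side",200+u/5-.4,200+v/5-.4,z))
m=(proj("side",(.3736,.2686,.0807))-[200,200])*5; print(m, "tips (273,165),(393,222) mean (333,194)")
E
```

```text
[0.39037465 0.29068713]
[0.38006774 0.25238248]
[0.35494328 0.26042683]
[0.36741336 0.29227862]
[0.37355148 0.27358287]
[0.36891994 0.28814923]
[0.3942886  0.28152383]
[0.3591974  0.25224988]
[332.56647854 186.72607605] tips (273,165),(393,222) mean (333,194)
```

apply_moves(plan="0.02 0.01 0.3 0 0 0;0 0 0.4 0 0 0;0 0 0.4 0 0 0;0 0 0.25 0 0 0;0 0 0.1 0 0 0;0 0 0 0 0 0")

```text
time_s: 26.88
position: [0.3749, 0.2696, 0.0084]
tcp_rot: [[0.343, 0.939, -0.002], [0.939, -0.343, -0.001], [-0.001, -0.001, -1.0]]
force: [1.0, 0.1, -0.3]
opening: 0.698
grasp_force: 0.0
```

apply_moves(plan="0 0 0 0 0 0;0 0 0 0 0 0;0 0 0 0 0 0;0 0 0 0 0 0;0 0 0 0 0 0;0 0 0 0 0 0;0 0 0 0 0 0;0 0 0 0 0 0", gripper=-1)

```text
time_s: 27.55
position: [0.3756, 0.2699, 0.0095]
tcp_rot: [[0.343, 0.939, 0.001], [0.939, -0.343, 0.0], [0.001, 0.001, -1.0]]
force: [0.0, 0.3, 5.8]
opening: 0.343
grasp_force: 29.8
```

apply_moves(plan="0 0 -0.2 0 0 0;0 0 -0.4 0 0 0;0 0 -0.4 0 0 0;0 0 -0.4 0 0 0;0 0 -0.4 0 0 0;0 0 -0.2 0 0 0;0 0 0 0 0 -0.0188;0 0 0 0 0 -0.0188;0 0 0 0 0 -0.0188;0 0 0 0 0 -0.0188")

```text
time_s: 28.38
position: [0.3749, 0.2697, 0.1096]
tcp_rot: [[-0.128, 0.992, -0.0], [0.992, 0.128, -0.0], [0.0, -0.0, -1.0]]
force: [-0.2, 0.1, -0.4]
opening: 0.343
grasp_force: 29.8
```

```bash
python3 - <<'E'
from h import *
legs([(.609,.0084,.12,7)])
E
```

```text
cur [0.3749 0.2697 0.1096 7.3601]
-> (0.609, 0.0084, 0.12, 7) shift [-5.782  3.974 -0.208] turn 0.001
```

apply_moves(plan="-0.48 0.33 0 0 0 0;-0.48 0.33 0 0 0 0;-0.48 0.33 0 0 0 0;-0.48 0.33 0 0 0 0;-0.48 0.33 0 0 0 0;-0.48 0.33 0 0 0 0;-0.48 0.33 0 0 0 0;-0.48 0.33 0 0 0 0;-0.48 0.33 0 0 0 0;-0.48 0.33 0 0 0 0")

```text
time_s: 29.22
position: [0.5686, 0.0505, 0.1093]
tcp_rot: [[-0.122, 0.993, -0.001], [0.993, 0.122, 0.0], [0.0, -0.001, -1.0]]
force: [0.5, 0.6, -1.0]
opening: 0.348
grasp_force: 29.8
```

apply_moves(plan="-0.49 0.34 0 0 0 0;-0.49 0.34 0 0 0 0;0 0 0.3 0 0 0;0 0 0.4 0 0 0;0 0 0.4 0 0 0;0 0 0.2 0 0 0;0 0 0 0 0 0;0 0 0 0 0 0")

```text
time_s: 29.88
position: [0.6076, 0.0075, 0.0439]
tcp_rot: [[-0.123, 0.992, -0.001], [0.992, 0.123, 0.0], [0.0, -0.001, -1.0]]
force: [-0.2, 0.4, 0.3]
opening: 0.341
grasp_force: 29.8
```

```bash
python3 - <<'E'
from h import *
import cv2
legs([(.609,.0084,.0255,7)])
a=capture("side")
cv2.imwrite("pics/d7.png",cv2.resize(a[140:260,150:310,::-1],None,fx=5,fy=5,interpolation=cv2.INTER_CUBIC))
E
```

```text
cur [0.6076 0.0075 0.0439 7.0366]
-> (0.609, 0.0084, 0.0255, 7) shift [0.015 0.03  0.367] turn 0.0001
```

View pics/d7.png

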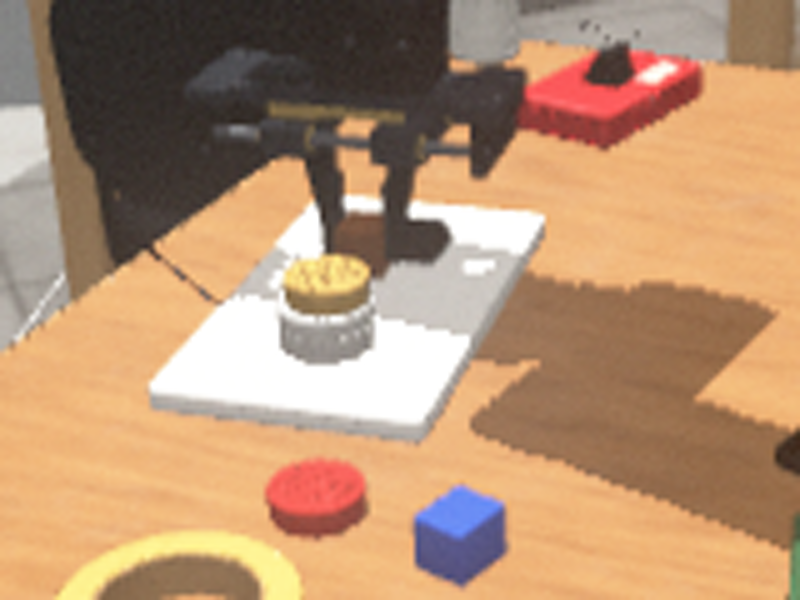

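apply_moves(plan="0.01 0.02 0.15 0 0 0;0 0 0.12 0 0 0;0 0 0.06 0 0 0;0 0 0.03 0 0 0;0 0 0 0 0 0;0 0 0 0 0 0")

```text
time_s: 30.43
position: [0.6091, 0.0079, 0.026]
tcp_rot: [[-0.122, 0.992, -0.0], [0.992, 0.122, 0.0], [0.0, -0.0, -1.0]]
force: [-0.3, -0.2, 0.3]
opening: 0.343
grasp_force: 29.8
```

apply_moves(plan="0 0 0 0 0 0;0 0 0 0 0 0;0 0 0 0 0 0;0 0 0 0 0 0;0 0 0 0 0 0;0 0 0 0 0 0", gripper=0.3)

```text
time_s: 30.93
position: [0.6091, 0.0079, 0.0262]
tcp_rot: [[-0.122, 0.992, 0.0], [0.992, 0.122, -0.0], [-0.0, 0.0, -1.0]]
force: [-0.1, 0.5, 0.6]
opening: 0.634
grasp_force: 0.0
```

apply_moves(plan="0 0 -0.1 0 0 0;0 0 -0.2 0 0 0;0 0 -0.4 0 0 0;0 0 -0.4 0 0 0;0 0 -0.4 0 0 0;0 0 -0.4 0 0 0;0 0 -0.4 0 0 0;0 0 -0.4 0 0 0;0 0 0 0 0 0;0 0 0 0 0 0")

```text
time_s: 31.77
position: [0.61, 0.0077, 0.163]
tcp_rot: [[-0.122, 0.992, 0.004], [0.992, 0.122, -0.001], [-0.001, 0.004, -1.0]]
force: [-0.6, 0.4, 0.4]
opening: 0.651
grasp_force: 0.0
```

apply_moves(plan="-0.5 -0.4 0 0 0 0;-0.5 -0.4 0 0 0 0;-0.5 -0.4 0 0 0 0;-0.5 -0.4 0 0 0 0;-0.5 -0.4 0 0 0 0;-0.5 -0.4 0 0 0 0;-0.5 -0.4 0 0 0 0;-0.5 -0.4 0 0 0 0;0 0 0 0 0 0;0 0 0 0 0 0")

```text
time_s: 32.6
position: [0.4733, -0.211, 0.1601]
tcp_rot: [[-0.118, 0.993, -0.002], [0.993, 0.118, 0.002], [0.002, -0.002, -1.0]]
force: [1.0, 0.1, 0.2]
opening: 0.65
grasp_force: 0.0
```

```bash
python3 - <<'E'
from h import *
import cv2
a=capture("top");b=capture("side")
A=cv2.resize(a[120:220,130:370,::-1],None,fx=3,fy=3,interpolation=cv2.INTER_CUBIC)
B=cv2.resize(b[140:238,150:390,::-1],None,fx=3,fy=3,interpolation=cv2.INTER_CUBIC)
cv2.imwrite("pics/d8.png",cv2.vconcat([A,B]))
E
```

```text
(no output)
```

View pics/d8.png

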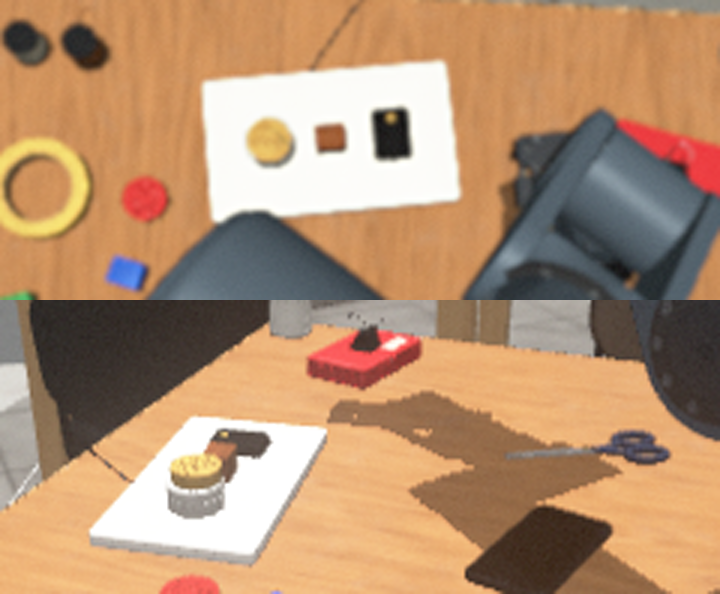

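```bash
python3 - <<'E'
from h import *
f=lambda u,v,z:w("top",130+u/3-.3,120+v/3-.3,z)
B=np.array([.609,.0084]);a=np.radians(96.8);X=np.array([np.cos(a),np.sin(a)]);Y=np.array([-X[1],X[0]])
for n,p in(("puck",(269,140.5,.062)),("block",(329.5,137.5,.046)),("case",(392,134,.03))):
    d=f(*p)-B; print(n,d@X,d@Y)
print(bot.hand_in())
E
```

```text
puck 0.06735205577632634 0.00441792590880358
block 0.0007306834060910943 0.0035248567970413355
case -0.07034112543047905 0.002345920182717611
the job is handed in; nothing more can be done
None
```

The job is handed in: the last pictures show the tin with the puck on it, the block and the key case all on the board, with block and case measured within about 4 mm of target. The clip stands upright in the middle of the needle box lid, the tape was not touched, everything is released, and I do not have the judge's result.

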